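# Find the blind bore of a regulator piston housing by feel and hold it bore-up

### The job

Only one end of the bright square piston housing has the deep blind bore; the other end has just a shallow recess. Find the bore by trying the ends on the test pin until the housing slides fully home against the blue block, then take it off the pin, turn it over so that the bore points straight up, and finish while still holding it still in the gripper, a good 15 cm up over the open middle of the bench and touching nothing else. Leave all the other things where they are.

Things in the scene. Friction and masses are not known exactly. Their poses are not given: they have to be found in the camera images.
- cap: piston housing: bright square metal block 64 mm long, 40 x 40 mm in section, 0.2 to 0.4 kg, lying on a long face. Origin at its centre (20 mm above the bench as it lies), x along its length. Both ends show a dark round opening 26 mm across, centred: one is the blind bore, 42 mm deep, the other a recess 4 mm deep. Which way the bore faces varies: look in, or try the ends on the pin
- pinblock: the test pin's fixed blue block, 30 mm deep (x), 70 mm wide (y), 45 mm tall. Origin on the bench under the middle of the face that carries the pin; its x axis points from that face into the block, so the pin points along -x, roughly towards the robot
- pin_tip (a point): the free end of the test pin: a level steel pin 16 mm thick standing 30 mm out of the block, its axis 20 mm above the bench, just the height of the housing's axis when that lies on the bench; the bore slides over it until the housing's end meets the block
- screwdriver: bystander: red-handled screwdriver lying flat, 170 mm long; origin near its middle on the bench
- wrench: bystander: steel wrench lying flat, 160 mm long; origin near its middle on the bench
- jar: bystander: amber jar with white cap, 58 mm across, 55 mm tall; origin under its centre
- collar: bystander: brass ring lying flat, 60 mm outside, 40 mm inside, 14 mm tall; origin under its centre
- cover: bystander: round black plastic cover lying flat, 68 mm across, 18 mm tall; origin under its centre
- handwheel: bystander: yellow valve handwheel standing on its 24 mm hub, 52 mm across, 32 mm tall; origin under its centre
- can: bystander: white can, 52 mm across, 90 mm tall; origin under its centre
Things that resemble listed ones, but are neither listed nor needed, are in the scene too. What is shaped like the cap but pink is not meant.

How it is judged:
By the outcome, as a careful person would: the job done as asked, in the order asked, and still so for the second after the job is handed in, while the arm keeps its last pose, push and grip.
It also fails if it takes over 72 s, if anything falls off the work surface, if the arm or the gripper's body presses on something with over 40 N, if the wrist force passes 120 N, or if a joint passes its speed limit or range.

### The arm

A 7-joint arm with a two-finger parallel gripper is mounted at the origin on the work surface. World frame = base frame: x ahead of the robot, y to its left, z up, the work surface at z = 0. Lengths are in m, angles in degrees, forces in N, time in s.
With the tool pointing down it reaches from about 0.425 to 0.875 m from the base axis. Payload 4.7 kg.
Tool frame: the origin (TCP) lies midway between the tips of the shut fingers; the grasp point (between the pads) lies env.grasp_offset behind it (env.grasp_offset is the distance from the TCP to the grasp point, in m); z points along the fingers, y is the line along which they close (so a half turn about z gives the same grasp; the last joint's range is limited). The gripper opens to 85 mm and grips with 20 to 120 N. Pads are 22 mm wide; open, the fingers measure 114 mm over their backs; the gripper's body (76 mm by 85 mm) begins 54 mm behind the grasp point. The pads swing forward as they close: fully open they stand 13 mm farther back than shut.
Start: joints at [77.813, 18.392, -4.016, 83.108, 1.295, 78.541, -3.26], TCP at [0.146, -0.633, 0.231] pointing down, gripper open.
Joint ranges: [-163.93, 163.93], [-17.29, 119.83], [-79.2, 71.16], [3.27, 140.29], [-89.18, 269.18], [5.43, 117.66], [-154.24, 154.24]. Speed limits (degrees/s): [147.25, 147.25, 180, 180, 180, 180, 180].

### API

Orientations are given as [roll, pitch, yaw] about the fixed x, y, z axes, in that order (R = Rz(yaw) Ry(pitch) Rx(roll)).
In Python, from cell import env, imaging gives the robot as it stands. The module is installed in compiled form; this text tells all that it offers.
- The arm moves only by the shell command python3 -m creep 'ROWS'. ROWS is JSON, a list of rows, each a list of 7 numbers: the opening, from 0 (shut) to 1 (fully open), then the shift along the tool's x, y, z in mm, then the turn, a rotation vector about the tool's x, y, z in degrees. A call has 1 to 8 rows; each row shifts and turns the commanded pose from where the row before left it, along the tool's axes as they then stand; what a row does not reach is not made up. A row lasts 1/8 s, in which the tool goes at most 62.5 mm and 10.7 degrees, less where a joint would pass 70% of its speed; a pose out of reach is approached as far as the arm can. A call with a gripper value outside its range is refused whole. The fingers move at their own pace and stop on an object; the grip force is fixed at half the most. Time passes only in rows, so rows that do not move let the fingers close. It gives the time, the measured TCP pose, the force, the opening and the grip force at its end, in the units of the state.
- env.observe(): the state, without advancing time (a new reading comes with each control period).
- imaging.snapshot(name): name is "scene" or "top" or "wrist"; returns the picture (480x640x3 uint8, blue, green, red); there is no depth.
- imaging.camera_info(name): a dict with "vfov" (degrees; the focal length in pixels is half the picture's height over the tangent of half this angle, whatever the lens; pixels are square), "cx", "cy" (the principal point, pixels), "rvec" (rotation vector, rad) and "tvec" (3), from world to camera coordinates, as OpenCV has them; the wrist camera has in their place "tool_from_camera" (4x4, takes a point from camera to tool coordinates, whose origin is the TCP and whose axes are the flange's). Camera axes: x right, y down, z forward; pixel columns grow to the right and rows downward; lengths in m; the calibration is good to about 2 mm. A picture is of the moment at which its call begins: read the wrist's pose just before it. camera_info takes no time and is no camera call.
- env.close_job(): hands the job in; it is judged then, once.
The state is a dict: "clock": time; "q": joint angles; "joint_velocities": joint speeds; "joint_efforts": joint torques, N m; "tcp_pos": TCP position; "eef_rot": TCP orientation; "wrist_force": force on the tool from outside, world axes, zero at the start; "ft_torque": the same for the moment, N m; "gripper_width": finger opening in m; "finger_force": force on a finger pad.
Only numpy, scipy, OpenCV 4.12 (cv2) and the standard library are available. Lean on these libraries where they do the work, as an engineer would, in place of code of your own. Each camera call takes 0.05 s, during which the arm holds its last target. There are 200 camera calls.

## Working session

There is one attempt and no reset: what is moved stays moved. The work goes in short steps, Python scripts to look and compute and a shell command to move; the robot and the scene stay as the last step left them, time stands still between calls to the robot, and variables do not carry over. Pictures are saved under pics/ and viewed, at most 10 in all, crops included, and the job is handed in when it is done.

```bash
mkdir -p pics
python3 - <<'E'
from cell import env, imaging
import cv2,numpy as np
a=imaging.snapshot("scene");b=imaging.snapshot("top")
cv2.imwrite("pics/s.png",a);cv2.imwrite("pics/t.png",b)
o=env.observe();print(o["tcp_pos"],o["eef_rot"],o["clock"],o["wrist_force"],env.grasp_offset)
for n in("scene","top","wrist"):print(imaging.camera_info(n))
E
```

```text
[ 0.14596842 -0.63290449  0.23032905] [-1.79901427e+02  5.37584414e-03  1.29933301e+01] 0.1 [0.38531314 0.18465114 0.46599239] 0.0187
{'vfov': 57.777271701691596, 'cx': 316.7315506752917, 'cy': 244.0366484667196, 'rvec': array([ 0.98441132,  2.57455604, -0.91364411]), 'tvec': array([ 0.41840915, -0.23131581,  1.20627173])}
{'vfov': 52.026471769656006, 'cx': 332.61166093326347, 'cy': 234.6344841534566, 'rvec': array([ 2.15006701, -2.16836591,  0.09447255]), 'tvec': array([-0.00300738,  0.55562081,  1.10662383])}
{'vfov': 59.43528339246054, 'cx': 319.8414208327053, 'cy': 240.3540660679351, 'tool_from_camera': array([[-1.99186933e-04, -9.48011671e-01, -3.18235498e-01,
         8.27427650e-02],
       [ 9.99999630e-01, -4.55182262e-04,  7.30060719e-04,
        -9.28917905e-04],
       [-8.36961236e-04, -3.18235235e-01,  9.48011411e-01,
        -1.42438316e-01],
       [ 0.00000000e+00,  0.00000000e+00,  0.00000000e+00,
         1.00000000e+00]])}
```

View pics/s.png

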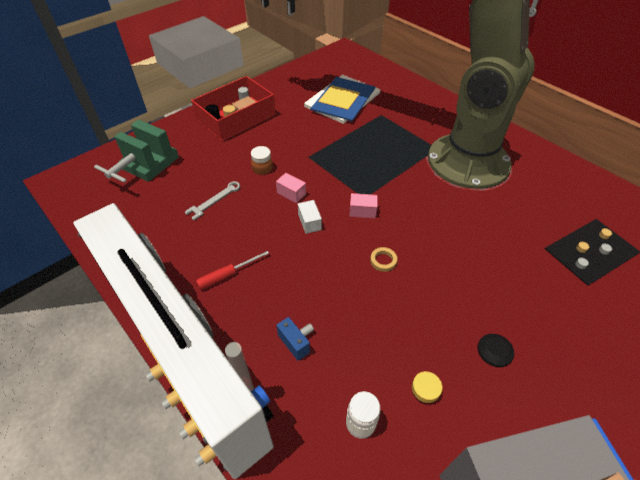

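View pics/t.png

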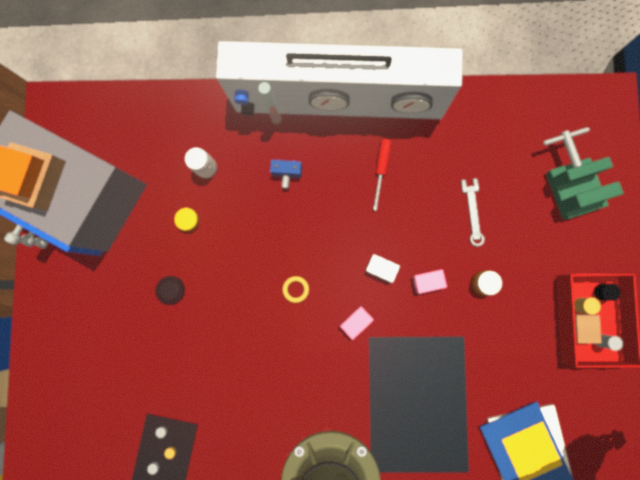

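The scene view shows the white housing at (310,216), the blue pin block at (293,338) and the pin tip at (308,330). The top view shows the housing at (383,268), the block at (286,168) with the pin tip near (286,187), and two pink decoys at (430,281) and (357,323). I'll measure these with colour masks.

```bash
cat > h.py <<'E'
import cv2,numpy as np
from cell import env,imaging
def ray(n,uv,z):
    c=imaging.camera_info(n);f=240/np.tan(np.radians(c["vfov"]/2))
    R=cv2.Rodrigues(c["rvec"])[0];C=-R.T@c["tvec"]
    d=(R.T@np.array([(uv[0]-c["cx"])/f,(uv[1]-c["cy"])/f,1]))
    return C+d*(z-C[2])/d[2]
def proj(n,P):
    c=imaging.camera_info(n);f=240/np.tan(np.radians(c["vfov"]/2))
    p=cv2.Rodrigues(c["rvec"])[0]@np.asarray(P)+c["tvec"]
    return p[:2]/p[2]*f+[c["cx"],c["cy"]]
def st():
    o=env.observe();print(round(o["clock"],2),np.round(o["tcp_pos"],4),np.round(o["eef_rot"],2),"F",np.round(o["wrist_force"],1),"w",round(o["gripper_width"],4),"q",np.round(o["q"],1))
E
python3 - <<'E'
from h import *
im=cv2.imread("pics/t.png");hsv=cv2.cvtColor(im,cv2.COLOR_BGR2HSV)
def show(mask,x0,y0,x1,y1,z,name):
    m=np.zeros_like(mask);m[y0:y1,x0:x1]=mask[y0:y1,x0:x1]
    c=max(cv2.findContours(m,cv2.RETR_EXTERNAL,cv2.CHAIN_APPROX_NONE)[0],key=cv2.contourArea)
    r=cv2.minAreaRect(c);b=cv2.boxPoints(r)
    print(name,np.round(b,1).tolist());P=np.array([ray("top",p,z) for p in b]);print(np.round(P,4).tolist(),"ctr",np.round(P.mean(0),4))
    for i in(0,1):
        d=P[i+1]-P[i];print(np.linalg.norm(d).round(4),np.degrees(np.arctan2(d[1],d[0])).round(1))
H,S,V=cv2.split(hsv)
show(((S<70)&(V>120)).astype(np.uint8)*255,355,245,410,295,.04,"cap")
show(((H>100)&(H<130)&(S>100)&(V>50)).astype(np.uint8)*255,260,150,310,190,.045,"block")
show(((S<110)&(V>90)).astype(np.uint8)*255,270,172,300,200,.028,"pin")
for nm,P in(("jar",(488,283)),("collar",(295,290)),("panelfront",(340,118)),("screw",(376,209))):print(nm,ray("top",P,0.0))
s=cv2.imread("pics/s.png")
A=cv2.resize(s[165:265,260:390],None,fx=4,fy=4,interpolation=cv2.INTER_CUBIC)
B=cv2.resize(s[300:370,260:330],None,fx=4,fy=4,interpolation=cv2.INTER_CUBIC)
C=cv2.resize(im[150:290,255:405],None,fx=3,fy=3,interpolation=cv2.INTER_CUBIC)
out=np.zeros((600,800,3),np.uint8)
A=cv2.resize(A,(400,308));out[:308,:400]=A;out[310:590,:280]=B;out[:373,400:]=cv2.resize(C,(400,373));cv2.imwrite("pics/c.png",out)
E
```

```text
cap [[364.6000061035156, 271.20001220703125], [372.6000061035156, 253.1999969482422], [400.1000061035156, 265.3999938964844], [392.0, 283.5]]
[[0.4703, -0.0797, 0.04], [0.5112, -0.0986, 0.04], [0.483, -0.1603, 0.04], [0.4423, -0.1413, 0.04]] ctr [ 0.4767 -0.1199  0.04  ]
0.0451 -24.8
0.0679 -114.6
block [[270.6000061035156, 172.0], [271.5, 160.1999969482422], [300.5, 162.1999969482422], [299.6000061035156, 174.0]]
[[0.701, 0.1343, 0.045], [0.7289, 0.1325, 0.045], [0.7231, 0.0651, 0.045], [0.6953, 0.0671, 0.045]] ctr [0.7121 0.0998 0.045 ]
0.0279 -3.7
0.0676 -94.9
pin [[274.0, 172.0], [284.5, 166.39999389648438], [294.0, 184.3000030517578], [283.5, 189.89999389648438]]
[[0.7049, 0.1288, 0.028], [0.718, 0.1042, 0.028], [0.6751, 0.0818, 0.028], [0.6621, 0.1063, 0.028]] ctr [0.69   0.1053 0.028 ]
0.0279 -62.0
0.0484 -152.4
jar [ 0.4418422  -0.36871109  0.        ]
collar [0.42896039 0.08195392 0.        ]
panelfront [ 0.84332827 -0.02731306  0.        ]
screw [ 0.61897175 -0.11088088  0.        ]
```

View pics/c.png

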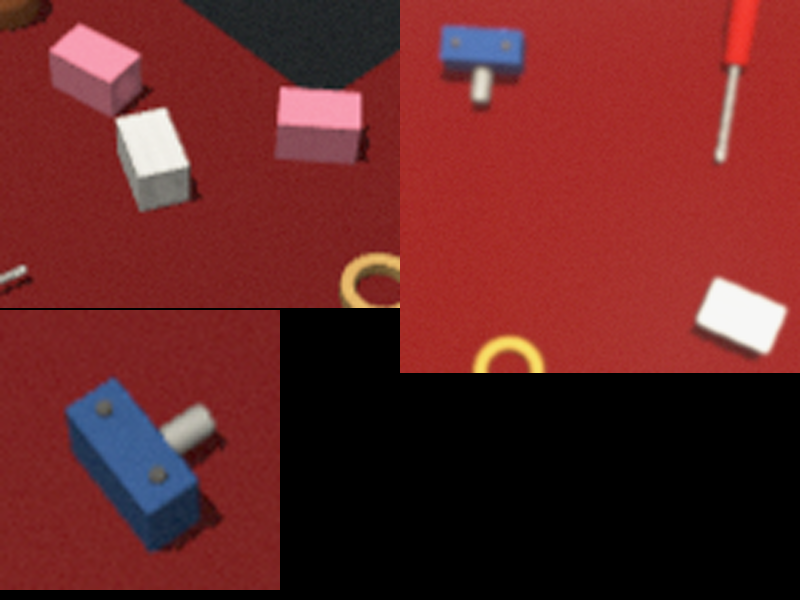

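The crop shows the housing clear enough on its flanks to grip, and the pin pointing along about 176°. I'll plan an approach that also shows the +y end to the wrist camera.

```bash
cat >> h.py <<'E'
from scipy.spatial.transform import Rotation as Ro
def to(p,rpy):
    o=env.observe();R=Ro.from_euler("xyz",o["eef_rot"],degrees=True);T=Ro.from_euler("xyz",rpy,degrees=True)
    print("shift mm",np.round(R.inv().apply(np.array(p)-o["tcp_pos"])*1000,1),"turn",np.round((R.inv()*T).as_rotvec(degrees=True),2))
E
python3 -c "
from h import *
st();to([.52,-.03,.15],[180,0,65.4])
c=imaging.camera_info('scene');print(-cv2.Rodrigues(c['rvec'])[0].T@c['tvec'])"
```

```text
0.1 [ 0.146  -0.6329  0.2303] [-1.799e+02  1.000e-02  1.299e+01] F [0.4 0.2 0.5] w 0.085 q [77.8 18.4 -4.  83.2  1.3 78.5 -3.3]
shift mm [ 500.  -503.2   81.1] turn [-9.000e-02 -4.000e-02 -5.241e+01]
[0.93739165 0.4219652  0.79177456]
```

```bash
python3 -m creep '[[1,31.2,-31.4,5,0,0,0],[1,31.2,-31.4,5,0,0,0],[1,31.2,-31.4,5,0,0,0],[1,31.2,-31.4,5,0,0,0],[1,31.2,-31.4,5,0,0,0],[1,31.2,-31.4,5,0,0,0],[1,31.2,-31.4,5,0,0,0],[1,31.2,-31.4,5,0,0,0]]'; python3 -m creep '[[1,31.2,-31.4,5,0,0,0],[1,31.2,-31.4,5,0,0,0],[1,31.2,-31.4,5,0,0,0],[1,31.2,-31.4,5,0,0,0],[1,31.2,-31.4,5,0,0,0],[1,31.2,-31.4,5,0,0,0],[1,31.2,-31.4,5,0,0,0],[1,31.2,-31.4,5,0,0,0]]';python3 -m creep '[[1,0,0,0,0,0,-8.7],[1,0,0,0,0,0,-8.7],[1,0,0,0,0,0,-8.7],[1,0,0,0,0,0,-8.7],[1,0,0,0,0,0,-8.7],[1,0,0,0,0,0,-8.7],[1,0,0,0,0,0,0]]'
python3 - <<'E'
from h import *
st();to([.52,-.03,.15],[180,0,65.4])
w=imaging.snapshot("wrist");cv2.imwrite("pics/w1.png",w)
E
```

```text
clock: 1.1
tcp_pos: [0.3333, -0.331, 0.1909]
eef_rot: [-180.0, 0.0, 13.0]
wrist_force: [0.2, -0.8, 0.0]
gripper_width: 0.0854
finger_force: 0.0
clock: 2.1
tcp_pos: [0.5199, -0.0305, 0.1509]
eef_rot: [180.0, 0.0, 13.0]
wrist_force: [1.0, -0.3, 0.5]
gripper_width: 0.0853
finger_force: 0.0
clock: 2.98
tcp_pos: [0.5192, -0.0316, 0.1509]
eef_rot: [-180.0, 0.0, 65.1]
wrist_force: [0.4, 0.6, 1.0]
gripper_width: 0.0855
finger_force: 0.0
2.98 [ 0.5192 -0.0316  0.1509] [-1.7996e+02  1.0000e-02  6.5100e+01] F [0.4 0.6 1. ] w 0.0855 q [ 42.1   9.7 -44.9 106.    7.4  67.3 -30.2]
shift mm [1.8 0.  0.9] turn [-0.04  0.01 -0.3 ]
```

View pics/w1.png

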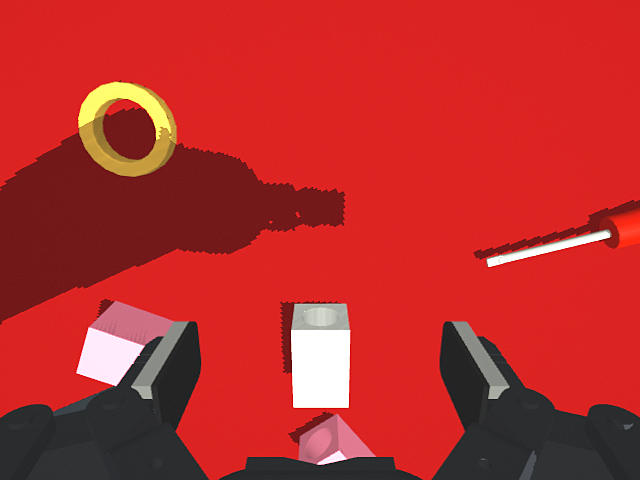

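The wrist view shows the housing's top face at about (292..350, 330..407), with end A and its opening at (320,316). I'll refine the pose from the top-face corners and zoom in on the opening.

```bash
cat >> h.py <<'E'
def wray(uv,z,pos,rpy):
    c=imaging.camera_info("wrist");f=240/np.tan(np.radians(c["vfov"]/2));M=c["tool_from_camera"]
    R=Ro.from_euler("xyz",rpy,degrees=True)
    d=R.apply(M[:3,:3]@[(uv[0]-c["cx"])/f,(uv[1]-c["cy"])/f,1]);C=np.array(pos)+R.apply(M[:3,3])
    return C+d*(z-C[2])/d[2]
E
python3 - <<'E'
from h import *
w=cv2.imread("pics/w1.png");o=env.observe()
cv2.imwrite("pics/w1c.png",cv2.resize(w[295:340,280:360],None,fx=8,fy=8,interpolation=cv2.INTER_CUBIC))
m=cv2.inRange(w,(225,225,225),(255,255,255));m[:,:270]=0;m[:,370:]=0;m[:320]=0;m[425:]=0
b=cv2.boxPoints(cv2.minAreaRect(max(cv2.findContours(m,0,1)[0],key=cv2.contourArea)))
c=max(cv2.findContours(m,0,1)[0],key=cv2.contourArea);q=cv2.approxPolyDP(c,6,True)[:,0];print(q.tolist())
P=np.array([wray(u,.04,o["tcp_pos"],o["eef_rot"]) for u in q]);print(np.round(P,4).tolist(),P.mean(0))
for i in range(len(P)):
    d=P[i]-P[i-1];print(np.linalg.norm(d).round(4),np.degrees(np.arctan2(d[1],d[0])).round(1))
E
```

```text
[[291, 330], [293, 406], [347, 407], [349, 330]]
[[0.4733, -0.0841, 0.04], [0.4466, -0.1415, 0.04], [0.4821, -0.159, 0.04], [0.5093, -0.1009, 0.04]] [ 0.47781499 -0.12137368  0.04      ]
0.0397 155.0
0.0633 -114.9
0.0396 -26.3
0.0642 65.0
```

View pics/w1c.png

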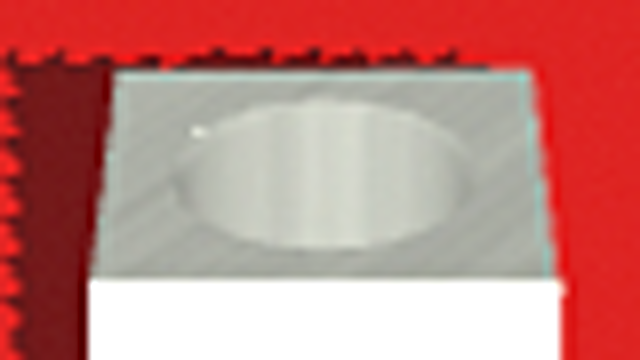

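The opening shows only continuous cylinder wall and no floor, so end A is probably the deep bore, and I'll try it first. Grasp next.

```bash
python3 -c "
from h import *
to([.4778,-.121,.002],[180,0,65])"
```

```text
shift mm [-98.5   0.2 149. ] turn [-0.03  0.01  0.02]
```

```bash
python3 -m creep '[[1,-33,0,0,0,0,0],[1,-33,0,0,0,0,0],[0.85,-32.5,0.2,0,0,0,0],[0.85,0,0,40,0,0,0],[0.85,0,0,40,0,0,0],[0.85,0,0,35,0,0,0],[0.85,0,0,22,0,0,0],[0.85,0,0,12,0,0,0]]'; python3 -m creep '[[0.85,0,0,0,0,0,0],[0,0,0,0,0,0,0],[0,0,0,0,0,0,0],[0,0,0,0,0,0,0],[0,0,0,0,0,0,0],[0,0,0,0,0,0,0],[0,0,0,0,0,0,0],[0,0,0,0,0,0,0]]'
python3 -c "
from h import *
st()"
```

```text
clock: 4.03
tcp_pos: [0.4776, -0.1208, 0.001]
eef_rot: [-179.9, 0.0, 65.1]
wrist_force: [-0.9, 0.8, 1.0]
gripper_width: 0.0727
finger_force: 0.0
clock: 5.03
tcp_pos: [0.4793, -0.1214, 0.0034]
eef_rot: [179.9, 0.0, 65.2]
wrist_force: [-1.5, 0.7, 6.4]
gripper_width: 0.0395
finger_force: 62.0
5.03 [ 0.4793 -0.1214  0.0034] [1.7989e+02 1.0000e-02 6.5180e+01] F [-1.5  0.7  6.4] w 0.0395 q [ 46.3  17.7 -38.8 116.9  14.5  49.9 -25.4]
```

```bash
python3 -m creep '[[0,0,0,-15,0,0,0],[0,0,0,-30,0,0,0],[0,0,0,-35,0,0,0],[0,0,0,0,0,0,10],[0,0,0,0,0,0,10],[0,0,0,0,0,0,10],[0,0,0,0,0,0,10],[0,0,0,0,0,0,10]]'
python3 - <<'E'
from h import *
st()
for n,f,box,zs in(("top","pics/t.png",(265,150,310,200),()),("scene","pics/s.png",(270,310,325,365),())):
    im=cv2.imread(f);hs=cv2.cvtColor(im,cv2.COLOR_BGR2HSV);x0,y0,x1,y1=box
    for nm,m in(("pin",cv2.inRange(hs,(0,0,90),(179,95,255))),("blue",cv2.inRange(hs,(100,100,40),(130,255,255)))):
        k=np.zeros_like(m);k[y0:y1,x0:x1]=m[y0:y1,x0:x1]
        cs=[c for c in cv2.findContours(k,0,1)[0] if cv2.contourArea(c)>25]
        for c in cs:
            print(n,nm,cv2.contourArea(c),cv2.boundingRect(c),cv2.approxPolyDP(c,2,True)[:,0].tolist())
            vx,vy,cx,cy=cv2.fitLine(c,2,0,.01,.01)[:,0];print("line",vx,vy,cx,cy)
for P in([.668,.103,.02],[.698,.1007,.02],[.698,.1007,.045]):print(P,proj("top",P).round(1),proj("scene",P).round(1))
E
```

```text
clock: 6.02
tcp_pos: [0.478, -0.1209, 0.0826]
eef_rot: [-180.0, 0.0, 14.9]
wrist_force: [0.2, -0.1, -1.9]
gripper_width: 0.0395
finger_force: 61.1
6.03 [ 0.478  -0.1209  0.0826] [-1.800e+02  2.000e-02  1.487e+01] F [ 0.2 -0.1 -1.9] w 0.0395 q [ 44.7   9.5 -35.8 113.8   6.5  58.6 -69.3]
top pin 88.5 (282, 174, 9, 15) [[283, 174], [282, 187], [287, 188], [290, 177]]
line 0.07310404 -0.99732435 285.2973 180.8108
top blue 304.5 (271, 161, 30, 13) [[272, 161], [273, 172], [299, 173], [298, 162]]
line 0.9974479 0.07139821 285.33334 167.08
scene pin 83.5 (300, 324, 14, 12) [[311, 324], [300, 329], [304, 335], [313, 329]]
line 0.85982007 -0.51059717 306.64517 328.87097
scene blue 708.0 (277, 318, 33, 42) [[287, 318], [277, 325], [278, 332], [299, 359], [309, 351], [308, 341]]
line 0.56810576 0.82295555 293.23914 338.43478
[0.668, 0.103, 0.02] [285.3 188. ] [311.3 325.8]
[0.698, 0.1007, 0.02] [286.3 175.5] [299.  334.2]
[0.698, 0.1007, 0.045] [285.1 173.1] [298.6 328. ]
```

```bash
python3 -m creep '[[0,0,0,0,0,0,9.6],[0,0,0,0,0,0,9.5],[0,0,0,0,0,0,0]]'; python3 -c "
from h import *
st();to([.611,.107,.0045],[180,0,-4.2])"
```

```text
clock: 6.4
tcp_pos: [0.4782, -0.121, 0.0826]
eef_rot: [180.0, 0.0, -3.8]
wrist_force: [-0.4, -0.9, -1.8]
gripper_width: 0.0389
finger_force: 61.1
6.4 [ 0.4782 -0.121   0.0826] [ 1.7999e+02  1.0000e-02 -3.7900e+00] F [-0.4 -0.9 -1.8] w 0.0389 q [ 43.    9.3 -34.  113.8   6.1  58.6 -87.6]
shift mm [ 117.5 -236.3   78. ] turn [0.01 0.01 0.41]
```

```bash
python3 -m creep '[[0,19.6,-39.4,0,0,0,0.4],[0,19.6,-39.4,0,0,0,0],[0,19.6,-39.4,0,0,0,0],[0,19.6,-39.4,0,0,0,0],[0,19.6,-39.4,0,0,0,0],[0,19.6,-39.4,0,0,0,0],[0,0,0,30,0,0,0],[0,0,0,30,0,0,0]]';python3 -m creep '[[0,0,0,12,0,0,0],[0,0,0,5,0,0,0],[0,0,0,0,0,0,0]]'
python3 - <<'E'
from h import *
st();to([.611,.107,.0045],[180,0,-4.2])
t=imaging.snapshot("top");w=imaging.snapshot("wrist");cv2.imwrite("pics/w2.png",w)
E
```

```text
clock: 7.4
tcp_pos: [0.6134, 0.1067, 0.0218]
eef_rot: [-180.0, -0.0, -4.0]
wrist_force: [-0.0, -0.3, -2.1]
gripper_width: 0.039
finger_force: 61.5
clock: 7.78
tcp_pos: [0.6137, 0.1059, 0.006]
eef_rot: [-180.0, -0.1, -4.3]
wrist_force: [0.1, 0.2, -2.3]
gripper_width: 0.0394
finger_force: 61.3
7.78 [0.6137 0.1059 0.006 ] [-1.7999e+02 -5.0000e-02 -4.2800e+00] F [ 0.1  0.2 -2.3] w 0.0394 q [  16.2   31.3  -35.9   98.7   21.4   56.9 -121.8]
shift mm [-2.8 -0.9  1.5] turn [-0.01 -0.05 -0.08]
```

View pics/w2.png

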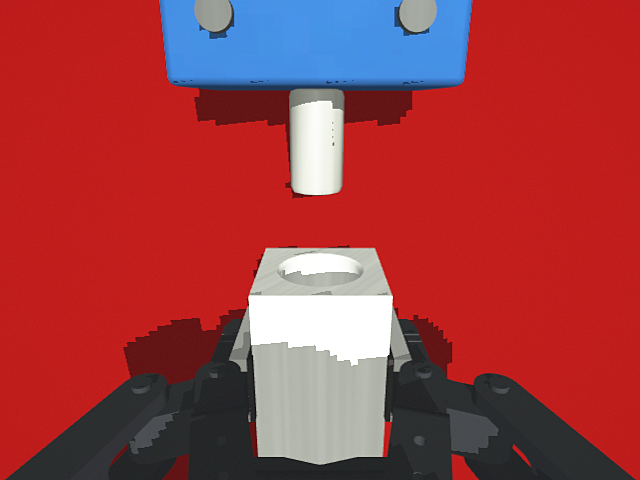

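The wrist view shows the pin tip at (317,192), in line with the housing's opening at (320,270) and about 1 mm to the left. I'll correct that and slide in.

```bash
python3 -m creep '[[0,0,-1,0,0,0,0],[0,8,0,0.5,0,0,0],[0,8,0,0,0,0,0],[0,6,0,0,0,0,0],[0,4,0,0,0,0,0],[0,4,0,0,0,0,0],[0,4,0,0,0,0,0],[0,0,0,0,0,0,0]]'
```

```text
clock: 8.88
tcp_pos: [0.6474, 0.1043, 0.0048]
eef_rot: [180.0, -0.0, -4.3]
wrist_force: [-0.3, 0.9, -2.2]
gripper_width: 0.0395
finger_force: 61.3
```

```bash
python3 -m creep '[[0,6,0,0,0,0,0],[0,4,0,0,0,0,0],[0,3,0,0,0,0,0],[0,2,0,0,0,0,0],[0,0,0,0,0,0,0]]';python3 -m creep '[[0,1,0,0,0,0,0],[0,1,0,0,0,0,0],[0,0,0,0,0,0,0]]';python3 -m creep '[[0,1,0,0,0,0,0],[0,1,0,0,0,0,0],[0,0,0,0,0,0,0]]'
```

```text
clock: 9.5
tcp_pos: [0.6622, 0.1033, 0.0047]
eef_rot: [180.0, 0.0, -4.3]
wrist_force: [-0.2, -1.1, -2.0]
gripper_width: 0.0392
finger_force: 61.3
clock: 9.88
tcp_pos: [0.6642, 0.1031, 0.0048]
eef_rot: [180.0, -0.0, -4.3]
wrist_force: [0.2, -0.1, -2.1]
gripper_width: 0.0395
finger_force: 61.3
clock: 10.25
tcp_pos: [0.6662, 0.1029, 0.0048]
eef_rot: [180.0, -0.0, -4.3]
wrist_force: [-0.3, 0.5, -2.6]
gripper_width: 0.039
finger_force: 61.3
```

```bash
python3 -m creep '[[0,1,0,0,0,0,0],[0,1,0,0,0,0,0],[0,0,0,0,0,0,0]]';python3 -m creep '[[0,1,0,0,0,0,0],[0,1,0,0,0,0,0],[0,0,0,0,0,0,0]]'
```

```text
clock: 10.62
tcp_pos: [0.6682, 0.1028, 0.0048]
eef_rot: [180.0, -0.0, -4.3]
wrist_force: [0.1, -0.5, -2.1]
gripper_width: 0.0395
finger_force: 61.3
clock: 11.0
tcp_pos: [0.6686, 0.1028, 0.0046]
eef_rot: [180.0, 0.2, -4.3]
wrist_force: [-5.6, -0.4, 0.6]
gripper_width: 0.0392
finger_force: 61.7
```

```bash
python3 -m creep '[[0,1,0,0,0,0,0],[0,1,0,0,0,0,0],[0,0,0,0,0,0,0],[0,0,0,0,0,0,0]]'
python3 - <<'E'
from h import *
w=imaging.snapshot("wrist");cv2.imwrite("pics/w3.png",w)
E
```

```text
clock: 11.5
tcp_pos: [0.6685, 0.1029, 0.0043]
eef_rot: [179.9, 0.4, -4.3]
wrist_force: [-11.1, -1.4, 4.0]
gripper_width: 0.0393
finger_force: 62.1
```

View pics/w3.png

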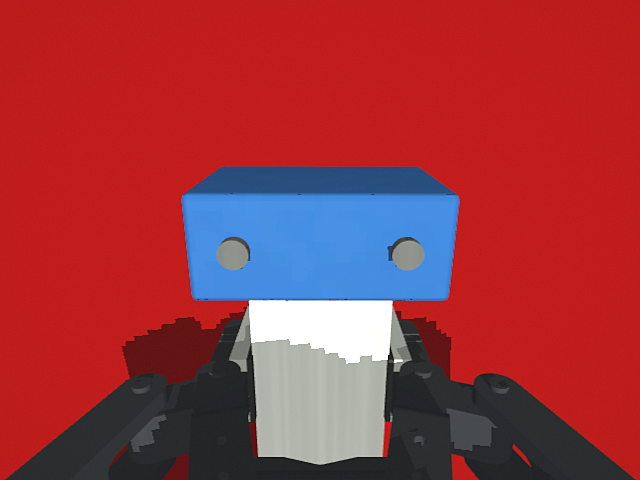

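The housing's end is flush against the blue block at (320,300), with 11 N of push, so the bore is confirmed. I'll withdraw and lift.

```bash
python3 -m creep '[[0,-6,0,0,0,0,0],[0,-12,0,0,0,0,0],[0,-15,0,0,0,0,0],[0,-15,0,0,0,0,0],[0,-15,0,0,0,0,0],[0,-15,0,0,0,0,0],[0,0,0,-20,0,0,0],[0,0,0,-40,0,0,0]]'; python3 -m creep '[[0,0,0,-40,0,0,0],[0,0,0,-50,0,0,0],[0,0,10,-50,0,0,0],[0,10,20,-50,0,0,0],[0,10,20,-50,0,0,0],[0,10,20,-20,0,0,0],[0,10,20,0,0,0,0],[0,0,0,0,0,0,0]]'; python3 -c "
from h import *
st()"
```

```text
clock: 12.55
tcp_pos: [0.5938, 0.108, 0.0653]
eef_rot: [180.0, 0.1, -4.3]
wrist_force: [0.3, -0.4, -2.9]
gripper_width: 0.0391
finger_force: 61.3
clock: 13.55
tcp_pos: [0.6276, 0.0127, 0.3235]
eef_rot: [179.9, 0.1, -4.5]
wrist_force: [0.8, 0.1, -3.8]
gripper_width: 0.0391
finger_force: 61.4
13.55 [0.6276 0.0127 0.3235] [ 1.7994e+02  9.0000e-02 -4.5400e+00] F [ 0.8  0.1 -3.8] w 0.0391 q [  26.2   18.1  -38.8   76.7   11.2   89.1 -106. ]
```

```bash
python3 -m creep '[[0,0,0,0,0,8,0],[0,0,0,0,0,8,0],[0,0,0,0,0,8,0],[0,0,0,0,0,8,0],[0,0,0,0,0,8,0],[0,0,0,0,0,0,0]]'; python3 -c "
from h import *
st();to([.65,.01,.32],[0,-90,0]);print(Ro.from_euler('xyz',env.observe()['eef_rot'],degrees=True).as_matrix().round(3))"
```

```text
clock: 14.3
tcp_pos: [0.6227, 0.0162, 0.3187]
eef_rot: [179.8, -39.4, -4.2]
wrist_force: [-0.4, 0.4, -3.1]
gripper_width: 0.0394
finger_force: 61.4
14.3 [0.6227 0.0162 0.3187] [179.83 -39.42  -4.19] F [-0.4  0.4 -3.1] w 0.0394 q [ 35.1 -14.8 -36.6 114.2  -5.8  38.7 -94.8]
shift mm [22.2  4.2 16.6] turn [-159.16    2.64   75.2 ]
[[ 0.77  -0.075  0.633]
 [-0.056 -0.997 -0.049]
 [ 0.635  0.002 -0.772]]
```

```bash
python3 -m creep '[[0,28.4,-2.4,15.6,0,0,0],[0,28.4,-2.4,15.6,0,0,0],[0,28.4,-2.4,15.6,0,0,0],[0,28.4,-2.4,15.6,0,0,0],[0,28.4,-2.4,15.6,0,0,0],[0,0,0,0,0,8,0],[0,0,0,0,0,8,0],[0,0,0,0,0,0,0]]'; python3 -c "
from h import *
st()"
```

```text
clock: 15.3
tcp_pos: [0.7848, 0.0155, 0.3503]
eef_rot: [179.9, -55.4, -4.2]
wrist_force: [0.2, 0.1, -2.8]
gripper_width: 0.0392
finger_force: 61.6
15.3 [0.7848 0.0155 0.3503] [179.86 -55.4   -4.22] F [ 0.2  0.1 -2.8] w 0.0392 q [  35.4    2.3  -43.5  106.7   34.7   19.9 -128.8]
```

```bash
python3 -m creep '[[0,36,0,-25,0,0,0],[0,36,0,-25,0,0,0],[0,36,0,-25,0,0,0],[0,36,0,-25,0,0,0],[0,36,0,-25,0,0,0],[0,36,0,-25,0,0,0],[0,36,0,-25,0,0,0],[0,0,0,0,0,0,0]]'; python3 -c "
from h import *
st()"
```

```text
clock: 16.3
tcp_pos: [0.7831, 0.0169, 0.6722]
eef_rot: [-179.7, -56.5, -4.4]
wrist_force: [-0.9, -0.4, -1.9]
gripper_width: 0.0393
finger_force: 61.7
16.3 [0.7831 0.0169 0.6722] [-179.68  -56.46   -4.41] F [-0.9 -0.4 -1.9] w 0.0393 q [  36.6    1.   -44.6   71.8   13.2   52.2 -104.5]
```

```bash
python3 -m creep '[[0,0,0,0,0,7,0],[0,0,0,0,0,7,0],[0,0,0,0,0,7,0],[0,0,0,0,0,6.5,0],[0,0,0,0,0,6,0],[0,0,0,0,0,0,0]]'; python3 -c "
from h import *
st();M=Ro.from_euler('xyz',env.observe()['eef_rot'],degrees=True);x=M.as_matrix()[:,0];print(x, 'turn',np.degrees(M.inv().apply(np.cross(x,[0,0,1]))))"
```

```text
clock: 17.05
tcp_pos: [0.7812, 0.0134, 0.6689]
eef_rot: [178.4, -84.4, -3.3]
wrist_force: [0.4, 0.5, -1.2]
gripper_width: 0.0393
finger_force: 61.7
17.05 [0.7812 0.0134 0.6689] [178.43 -84.45  -3.3 ] F [ 0.4  0.5 -1.2] w 0.0393 q [  44.2  -13.4  -44.   100.    26.4    6.5 -125.7]
[ 0.09660434 -0.0055767   0.99530724] turn [1.38209943e-18 5.54216669e+00 1.51450818e-01]
```

```bash
python3 -m creep '[[0,20,0,0,0,0,0],[0,25,0,0,0,0,0],[0,25,0,0,0,0,0],[0,25,0,0,0,0,0],[0,20,0,0,0,0,0],[0,0,0,0,0,2.8,0],[0,0,0,0,0,2.8,0.1],[0,0,0,0,0,0,0]]'; python3 -c "
from h import *
st();M=Ro.from_euler('xyz',env.observe()['eef_rot'],degrees=True);x=M.as_matrix()[:,0];print(x, 'turn',np.degrees(M.inv().apply(np.cross(x,[0,0,1]))))"
```

```text
clock: 18.05
tcp_pos: [0.7923, 0.0131, 0.7821]
eef_rot: [-157.3, -90.0, -27.5]
wrist_force: [1.4, 0.1, -2.4]
gripper_width: 0.0393
finger_force: 61.7
18.05 [0.7923 0.0131 0.7821] [-157.28  -89.96  -27.55] F [ 1.4  0.1 -2.4] w 0.0393 q [  40.7  -10.4  -41.4   89.8   30.2   10.  -126.7]
[ 5.98653971e-04 -3.12264528e-04  9.99999772e-01] turn [ 1.23315880e-22  3.56833971e-02 -1.49436446e-02]
```

```bash
python3 -m creep '[[0,20,0,-10,0,0,0],[0,20,0,-20,0,0,0],[0,20,0,-20,0,0,0],[0,20,0,-20,0,0,0],[0,10,0,-20,0,0,0],[0,0,0,-10,0,0,0],[0,0,0,0,0,0,0]]'; python3 -c "
from h import *
st();M=Ro.from_euler('xyz',env.observe()['eef_rot'],degrees=True);x=M.as_matrix()[:,0];print(x, 'turn',np.degrees(M.inv().apply(np.cross(x,[0,0,1]))))"
```

```text
clock: 18.92
tcp_pos: [0.6966, 0.0277, 0.8756]
eef_rot: [-89.5, -90.0, -94.7]
wrist_force: [0.2, 1.7, -2.7]
gripper_width: 0.0398
finger_force: 61.9
18.93 [0.6966 0.0277 0.8756] [-89.53 -89.96 -94.74] F [ 0.2  1.7 -2.7] w 0.0398 q [   1.3  -17.2   -9.9   86.6   31.6   24.3 -122.3]
[-6.22147806e-05 -7.50951076e-04  9.99999716e-01] turn [-8.26570701e-23 -3.56032292e-04 -4.31722685e-02]
```

```bash
python3 -m creep '[[0,-5,10,2,0,0,0],[0,-5,15,2,0,0,0],[0,-5,15,2,0,0,0],[0,0,10,0,0,0,0],[0,0,0,0,0,0,0],[0,0,0,0,0,0,0]]'; python3 -c "
from h import *
st();M=Ro.from_euler('xyz',env.observe()['eef_rot'],degrees=True);x=M.as_matrix()[:,0];print(x, 'turn',np.degrees(M.inv().apply(np.cross(x,[0,0,1]))));print(np.abs(env.observe()['joint_velocities']).max())
t=imaging.snapshot('top');s=imaging.snapshot('scene');o=np.hstack([cv2.resize(t,(400,300)),cv2.resize(s,(400,300))]);cv2.imwrite('pics/f.png',o)"
```

```text
clock: 19.68
tcp_pos: [0.705, -0.0278, 0.8618]
eef_rot: [163.3, -89.9, 11.8]
wrist_force: [0.3, 0.5, -3.3]
gripper_width: 0.0395
finger_force: 61.8
19.68 [ 0.705  -0.0278  0.8618] [163.3  -89.89  11.82] F [ 0.3  0.5 -3.3] w 0.0395 q [   4.3  -17.2   -6.2   88.3   19.1   20.2 -109.9]
[1.85579655e-03 3.88264351e-04 9.99998203e-01] turn [9.31744762e-22 1.04047525e-01 3.12236295e-02]
1.2890743956925594
```

View pics/f.png

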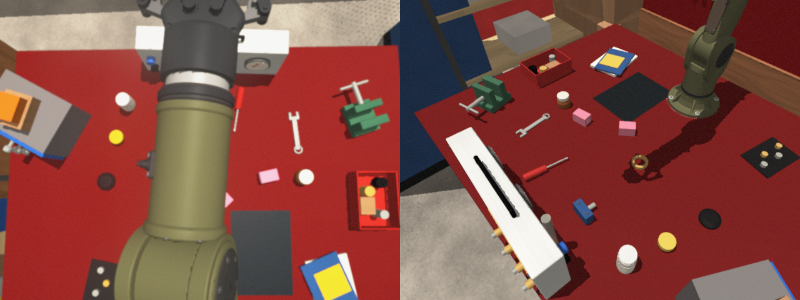

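```bash
python3 -m creep '[[0,20,0,-10,0,0,0],[0,20,0,-15,0,0,0],[0,20,0,-15,0,0,0],[0,15,0,-10,0,0,0],[0,0,0,0,0,0,0],[0,0,0,0,0,0,0]]'; python3 -c "
from h import *
st();M=Ro.from_euler('xyz',env.observe()['eef_rot'],degrees=True);x=M.as_matrix()[:,0];print(x, 'turn',np.degrees(M.inv().apply(np.cross(x,[0,0,1]))));print(np.abs(env.observe()['joint_velocities']).max())"
```

```text
clock: 20.52
tcp_pos: [0.6686, -0.023, 0.9406]
eef_rot: [177.4, -89.4, -2.4]
wrist_force: [0.1, -0.3, -2.5]
gripper_width: 0.0393
finger_force: 61.8
20.52 [ 0.6686 -0.023   0.9406] [177.43 -89.43  -2.35] F [ 0.1 -0.3 -2.5] w 0.0393 q [   4.9  -17.2   -7.    78.2   13.2   30.3 -103.6]
[ 9.92792192e-03 -4.08129999e-04  9.99950634e-01] turn [-1.96224678e-21  5.68737433e-01  2.54925796e-02]
0.8156320975466238
```

```bash
python3 -m creep '[[0,0,0,10,0,0.5,0],[0,0,0,10,0,0,0],[0,0,0,5,0,0,0],[0,0,0,0,0,0,0],[0,0,0,0,0,0,0],[0,0,0,0,0,0,0],[0,0,0,0,0,0,0],[0,0,0,0,0,0,0]]'; python3 -c "
from h import *
st();M=Ro.from_euler('xyz',env.observe()['eef_rot'],degrees=True);x=M.as_matrix()[:,0];print(x, 'turn',np.degrees(M.inv().apply(np.cross(x,[0,0,1]))));print(np.abs(env.observe()['joint_velocities']).max())"
```

```text
clock: 21.52
tcp_pos: [0.6925, -0.0252, 0.9428]
eef_rot: [8.6, -89.9, 166.5]
wrist_force: [-0.2, -0.5, -2.1]
gripper_width: 0.0389
finger_force: 61.8
21.52 [ 0.6925 -0.0252  0.9428] [  8.63 -89.89 166.45] F [-0.2 -0.5 -2.1] w 0.0389 q [   5.3  -14.7   -7.3   76.7   13.9   28.7 -104.1]
[-1.84954689e-03  4.45685830e-04  9.99998190e-01] turn [-2.03750077e-21 -1.07771759e-01  1.63472582e-02]
0.10315883659619972
```

```bash
python3 -c "
from h import *
cv2.imwrite('pics/w4.png',imaging.snapshot('wrist'))"
```

```text
(no output)
```

View pics/w4.png

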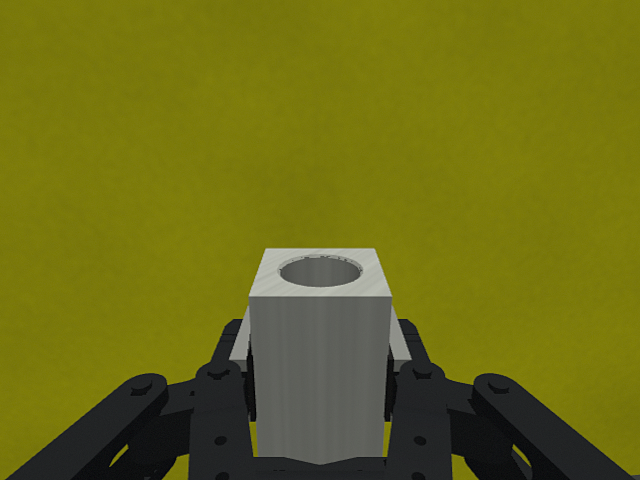

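The housing sits in the gripper exactly as before, with no slip. The bore opening is at (320,270), on the tool +x end, which points straight up. Handing in.

```bash
python3 -c "
from cell import env
print(env.close_job())"
```

```text
the job is handed in; nothing more can be done
None
```

The job is handed in: the first end tried slid fully home on the pin against the blue block, and the housing is now held still, bore straight up, about 0.94 m above the bench between the pin block and the screwdriver, with nothing else moved.

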